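# Count four relays into the parts drawer

### The job

Push the row of relays along its rail until exactly the first four have dropped off the open end into the open drawer, leaving the other three on the rail. Then push the drawer fully shut with the four relays inside it, and leave everything else on the bench where it is.

Things in the scene. Friction and masses are not known exactly. Their poses are not given: they have to be found in the camera images.
- cabinet: low grey parts cabinet, fixed: 170 deep, 160 wide, 70 high, with one drawer. Origin on the bench (z=0) under the middle of its front face; +x goes back into the cabinet, +y along its width, towards the rail's side, z up. The drawer opens to -x. Above the drawer the front opening reaches up to z = 62.
- drawer (a joint): how far the drawer stands open, m: 0 = shut (front panel's face flush with the cabinet's front), 0.12 = end of travel. It slides with about 2 N of friction and stays where it is left.
- drawer_floor (a point): centre of the drawer's inner floor, 8 mm above the bench, moves with the drawer, axes as the cabinet's. The inner space is 146 (x) by 136 (y) and 50 deep (rim 58 above the bench); walls 4 thick, front panel 6 thick, 152 wide.
- drawer_pull (a point): middle of the flat front face of the drawer's aluminium pull, 30 mm above the bench, moves with the drawer. The pull is a bar 70 wide (y), 18 high, standing 14 out in front of the drawer's front panel; nothing stands above it but the end of the rail to one side.
- rail: fixed aluminium channel holding the row of relays: 235 long, 34 wide, on two dark feet, both ends open. Origin on the bench (z=0) below the middle of its end over the drawer; +y runs back along the row, away from the drawer, z up. Channel floor 68 above the bench; side walls 3 thick, 28 apart, reach 4 above the channel floor.
- rail_end (a point): middle of the channel floor's edge at the rail's open end, 68 mm above the bench, where relays drop off; about 20 inside the drawer's side wall. The rail's underside is 64 above the bench: the drawer and its pull pass below it. Axes as the rail's.
- relay1: dark block-shaped relay with a white stripe on top, number 1 in the row counted from the rail's open end over the drawer; 26 (own x, across the rail) x 20 (own y, along the rail) x 14 high (z), about 15 g, origin at its centre. It starts upright in the rail, its top 82 above the bench; gaps of 0.5 to 3 in the row.
- relay2: dark block-shaped relay with a white stripe on top, number 2 in the row counted from the rail's open end over the drawer; 26 (own x, across the rail) x 20 (own y, along the rail) x 14 high (z), about 15 g, origin at its centre. It starts upright in the rail, its top 82 above the bench; gaps of 0.5 to 3 in the row.
- relay3: dark block-shaped relay with a white stripe on top, number 3 in the row counted from the rail's open end over the drawer; 26 (own x, across the rail) x 20 (own y, along the rail) x 14 high (z), about 15 g, origin at its centre. It starts upright in the rail, its top 82 above the bench; gaps of 0.5 to 3 in the row.
- relay4: dark block-shaped relay with a white stripe on top, number 4 in the row counted from the rail's open end over the drawer; 26 (own x, across the rail) x 20 (own y, along the rail) x 14 high (z), about 15 g, origin at its centre. It starts upright in the rail, its top 82 above the bench; gaps of 0.5 to 3 in the row.
- relay5: dark block-shaped relay with a white stripe on top, number 5 in the row counted from the rail's open end over the drawer; 26 (own x, across the rail) x 20 (own y, along the rail) x 14 high (z), about 15 g, origin at its centre. It starts upright in the rail, its top 82 above the bench; gaps of 0.5 to 3 in the row.
- relay6: dark block-shaped relay with a white stripe on top, number 6 in the row counted from the rail's open end over the drawer; 26 (own x, across the rail) x 20 (own y, along the rail) x 14 high (z), about 15 g, origin at its centre. It starts upright in the rail, its top 82 above the bench; gaps of 0.5 to 3 in the row.
- relay7: dark block-shaped relay with a white stripe on top, number 7 in the row counted from the rail's open end over the drawer; 26 (own x, across the rail) x 20 (own y, along the rail) x 14 high (z), about 15 g, origin at its centre. It starts upright in the rail, its top 82 above the bench; gaps of 0.5 to 3 in the row.
- choke: a copper-coloured ring core, 38 across, 14 high, lying flat (mm). A bystander; leave it where it is.
- screwdriver: a screwdriver 180 long, lying flat (mm). A bystander; leave it where it is.
- capacitor: an upright aluminium can 22 across, 32 high (mm). A bystander; leave it where it is.
- jar: a small closed jar, 44 across, 55 high, standing (mm). A bystander; leave it where it is.
- heatsink: a finned aluminium heat sink 40 x 30 x 20, lying on top of the cabinet (mm). A bystander; leave it where it is.
- tweezers: steel tweezers, about 110 long, lying flat (mm). A bystander; leave it where it is.

How it is judged:
On the way:
1. the first four relays lie in the drawer while it is still open, and the other three are on the rail (x of relay1 in the frame of drawer_floor between -0.074 and 0.074 m and y of relay1 in the frame of drawer_floor between -0.069 and 0.069 m and z of relay1 in the frame of drawer_floor between 0.003 and 0.056 m and x of relay2 in the frame of drawer_floor between -0.074 and 0.074 m and y of relay2 in the frame of drawer_floor between -0.069 and 0.069 m and z of relay2 in the frame of drawer_floor between 0.003 and 0.056 m and x of relay3 in the frame of drawer_floor between -0.074 and 0.074 m and y of relay3 in the frame of drawer_floor between -0.069 and 0.069 m and z of relay3 in the frame of drawer_floor between 0.003 and 0.056 m and x of relay4 in the frame of drawer_floor between -0.074 and 0.074 m and y of relay4 in the frame of drawer_floor between -0.069 and 0.069 m and z of relay4 in the frame of drawer_floor between 0.003 and 0.056 m and x of relay5 in the frame of rail between -0.008 and 0.008 m and y of relay5 in the frame of rail between -0.003 and 0.235 m and z of relay5 in the frame of rail between 0.07 and 0.08 m and x of relay6 in the frame of rail between -0.008 and 0.008 m and y of relay6 in the frame of rail between -0.003 and 0.235 m and z of relay6 in the frame of rail between 0.07 and 0.08 m and x of relay7 in the frame of rail between -0.008 and 0.008 m and y of relay7 in the frame of rail between -0.003 and 0.235 m and z of relay7 in the frame of rail between 0.07 and 0.08 m and value of joint drawer above 0.05 m), for 0.2 s.
At the end, for the whole second after the job is handed in: Relays 1-4 lie inside the drawer (centres within its walls, at most 56 mm above its floor), the drawer is shut to within 5 mm, relays 5-7 still stand in the rail's channel (centres within 5 mm of their starting height, at most 3 mm past its open end), and all relays are at rest (x of relay1 in the frame of drawer_floor between -0.074 and 0.074 m and y of relay1 in the frame of drawer_floor between -0.069 and 0.069 m and z of relay1 in the frame of drawer_floor between 0.003 and 0.056 m and x of relay2 in the frame of drawer_floor between -0.074 and 0.074 m and y of relay2 in the frame of drawer_floor between -0.069 and 0.069 m and z of relay2 in the frame of drawer_floor between 0.003 and 0.056 m and x of relay3 in the frame of drawer_floor between -0.074 and 0.074 m and y of relay3 in the frame of drawer_floor between -0.069 and 0.069 m and z of relay3 in the frame of drawer_floor between 0.003 and 0.056 m and x of relay4 in the frame of drawer_floor between -0.074 and 0.074 m and y of relay4 in the frame of drawer_floor between -0.069 and 0.069 m and z of relay4 in the frame of drawer_floor between 0.003 and 0.056 m and x of relay5 in the frame of rail between -0.008 and 0.008 m and y of relay5 in the frame of rail between -0.003 and 0.235 m and z of relay5 in the frame of rail between 0.07 and 0.08 m and x of relay6 in the frame of rail between -0.008 and 0.008 m and y of relay6 in the frame of rail between -0.003 and 0.235 m and z of relay6 in the frame of rail between 0.07 and 0.08 m and x of relay7 in the frame of rail between -0.008 and 0.008 m and y of relay7 in the frame of rail between -0.003 and 0.235 m and z of relay7 in the frame of rail between 0.07 and 0.08 m and value of joint drawer below 0.005 m and linear speed of each of relay1, relay2, relay3, relay4, relay5, relay6, relay7 below 0.02 m/s); the robot touches nothing.
It fails at once if another thing on the bench is moved by more than 20 mm (distance of any of choke, screwdriver, capacitor, jar, heatsink, tweezers from where it was at the start of the episode above 0.02 m).
It also fails if it takes over 43 s, if anything falls off the work surface, if the arm or the gripper's body presses on something with over 40 N, if the wrist force passes 120 N, or if a joint passes its speed limit or range.

### The arm

A 7-joint arm with a two-finger parallel gripper is mounted at the origin on the work surface. World frame = base frame: x ahead of the robot, y to its left, z up, the work surface at z = 0. Lengths are in m, angles in rad, forces in N, time in s.
With the tool pointing down it reaches from about 0.4 to 0.9 m from the base axis. Payload 5.5 kg.
Tool frame: the origin (TCP) lies midway between the tips of the shut fingers; the grasp point (between the pads) lies 19 mm behind it (manip.grip_depth is the distance from the TCP to the grasp point, in m); z points along the fingers, y is the line along which they close (so a half turn about z gives the same grasp; the last joint's range is limited). The gripper opens to 92 mm and grips with 3 to 60 N. Pads are 19 mm wide; open, the fingers measure 130 mm over their backs; the gripper's body (75 mm by 190 mm) begins 47 mm behind the grasp point.
Start: joints at [-0.929, 0.501, -0.427, 1.55, 0.221, 1.138, -0.21], TCP at [0.24, 0.604, 0.227] pointing down, gripper open.
Joint ranges: [-2.88, 2.88], [-0.31, 2.03], [-1.54, 1.56], [0.2, 2.42], [-1.41, 4.55], [0.19, 2.02], [-2.57, 2.57]. Speed limits (rad/s): [2.57, 2.57, 3.14, 3.14, 3.14, 3.14, 3.14].

### API

Orientations are given as a unit quaternion [x, y, z, w].
In Python, from bench import manip, effector, viewer gives the robot as it stands. Calls block until the motion is done:
- manip.move_pose(position, orientation): joint-space move of the TCP to a pose.
- manip.servo_line(position, ori=None, vel=0.15): straight line of the TCP; ori=None keeps the orientation; vel is the mean speed in m/s.
- manip.movej(angles): joint-space move.
- effector.open_jaws() and effector.close(f_grip=None): open the fingers fully, or close them until they stop; f_grip is the grip in N (None keeps the last).
- manip.sleep(seconds).
- manip.solve_ik(position, orientation): joint angles nearest the present ones, or None.
- viewer.get_image(name): name is "side" or "top" or "wrist"; returns the picture (480x640x3 uint8, red, green, blue); there is no depth.
- viewer.get_calibration(name): a dict with "vfov" (degrees; the focal length in pixels is half the picture's height over the tangent of half this angle, whatever the lens; pixels are square), "cx", "cy" (the principal point, pixels), "eye" and "attitude" of the camera in the world. Camera axes: x right, y down, z forward; pixel columns grow to the right and rows downward; lengths in m; the calibration is good to about 2 mm. The wrist camera is an equidistant fisheye: a pixel r from the principal point sees the ray r / f radians off the axis. A picture is of the moment at which its call begins: read the wrist's pose just before it. get_calibration takes no time and is no camera call; for the wrist camera it gives the pose at the moment of the call.
A pose or a line that the arm cannot do raises manip.PlanningError and nothing moves.
- manip.hand_in(): hands the job in; it is judged then, once.
Readings, each from a call of its own:
- manip.current_clock(): time.
- manip.current_q(): joint angles.
- manip.current_joint_velocities(): joint speeds.
- manip.current_tau(): joint torques, N m.
- manip.current_tool_pos(): TCP position.
- manip.current_tcp_rot(): TCP orientation.
- manip.current_force(): force on the tool from outside, world axes, zero at the start.
- manip.current_wrist_torque(): the same for the moment, N m.
- manip.current_finger_gap(): finger opening in m.
- manip.current_gripper_force(): force on a finger pad.
Only numpy, scipy, OpenCV 4.12 (cv2) and the standard library are available. Lean on these libraries where they do the work, as an engineer would, in place of code of your own. Each camera call takes 0.05 s, during which the arm holds its last target. There are 200 camera calls.

## Working session

There is one attempt and no reset: what is moved stays moved. The work goes in short steps, each a Python script; the robot and the scene stay as the last script left them, time stands still between calls to the robot, and variables do not carry over. Pictures are saved under pics/ and viewed, at most 10 in all, crops included, and the job is handed in when it is done.

```bash
mkdir -p pics
python3 - <<'E'
from bench import manip, effector, viewer
import cv2
for n in("top","side"):
    cv2.imwrite(f"pics/{n}0.png",viewer.get_image(n)[:,:,::-1]); print(n,viewer.get_calibration(n))
print(manip.current_clock(),manip.current_tcp_rot())
E
```

```text
top {'vfov': 48.51169585008515, 'cx': 325.34539883711767, 'cy': 243.04731234502236, 'eye': array([0.42294798, 0.04377821, 1.07730574]), 'attitude': array([-0.70519885,  0.7071214 , -0.04508796,  0.02531759])}
side {'vfov': 57.8917681460575, 'cx': 316.0856230232018, 'cy': 240.8354859206289, 'eye': array([0.36279884, 0.6427971 , 0.66400719]), 'attitude': array([-0.12371397,  0.91052979, -0.39003887,  0.05916109])}
0.1 [ 1.88236731e-01  9.82123253e-01 -9.01742999e-04 -1.91331618e-04]
```

View pics/top0.png

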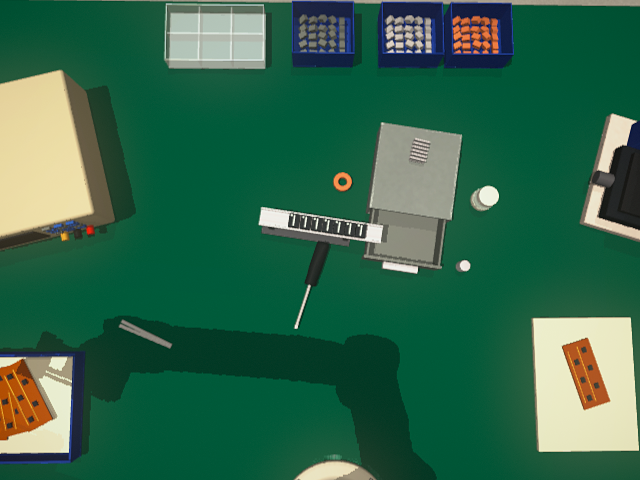

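View pics/side0.png

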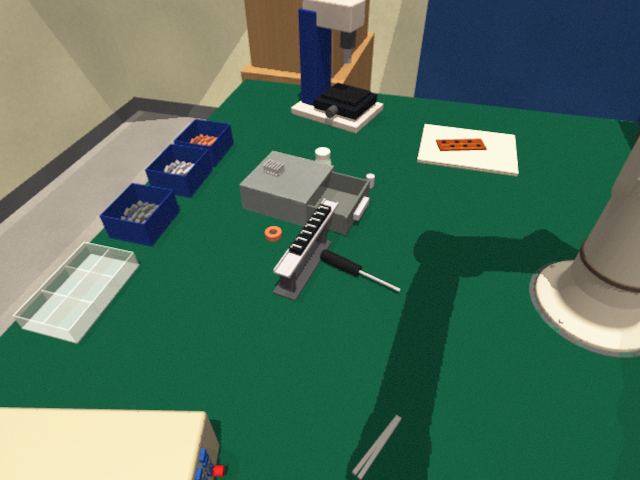

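Run:
```python
import cv2
a=cv2.imread("pics/top0.png")[195:285,250:460]; cv2.imwrite("pics/topc.png",cv2.resize(a,None,fx=3.8,fy=3.8,interpolation=cv2.INTER_CUBIC))
```

```text
(no output)
```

View pics/topc.png

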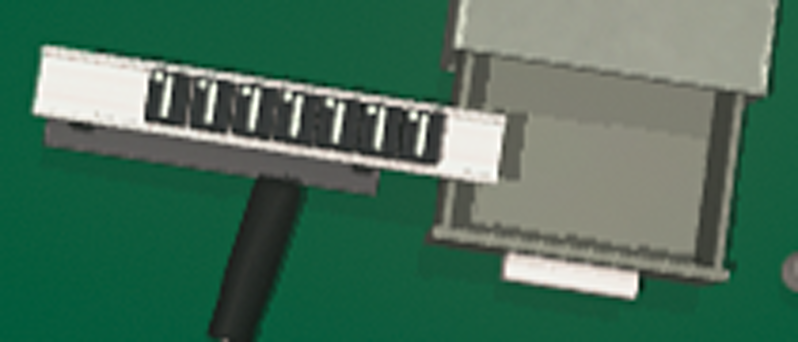

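The crop shows the rail from (37,80) to (502,149), with relay 7's back at x≈146. The pull's front edge runs (503,277)–(637,297).

```bash
cat > h.py <<'E'
import numpy as np
from bench import manip, effector, viewer
from scipy.spatial.transform import Rotation as R
def ray(n,u,v,z):
    c=viewer.get_calibration(n); f=240/np.tan(np.radians(c["vfov"])/2)
    d=R.from_quat(c["attitude"]).apply([(u-c["cx"])/f,(v-c["cy"])/f,1]); e=c["eye"]
    return e+d*(z-e[2])/d[2]
def ori(a): # tool down, tool y along heading a
    y=np.array([np.cos(a),np.sin(a),0]); z=np.array([0,0,-1.]); return R.from_matrix(np.c_[np.cross(y,z),y,z]).as_quat()
E
python3 - <<'E'
from h import *
P=lambda u,v,z:ray("top",250+(u+.5)/3.8-.5,195+(v+.5)/3.8-.5,z)
b=(P(41,46,.072)+P(33,114,.072))/2; e=(P(505,115,.072)+P(498,182,.072))/2
print("back",b,"end",e,"len",np.linalg.norm(b-e))
d=(b-e)/np.linalg.norm(b-e); print("dir",d,np.degrees(np.arctan2(d[1],d[0])))
print("r7 back y",(P(146,95,.082)-e)@d,"r1 front",(P(442,140,.082)-e)@d)
p,q=P(503,277,.039),P(637,297,.039);print("pull",(p+q)/2,np.linalg.norm(p-q),(p-q)/np.linalg.norm(p-q))
p,q=P(450,48,.07),P(770,97,.07);print("cab",(p+q)/2,np.linalg.norm(p-q),(p-q)/np.linalg.norm(p-q))
a=np.arctan2(d[1],d[0])
for aa in(a,a+np.pi): print(manip.solve_ik(e+d*.21,ori(aa)))
E
```

```text
back [0.57587607 0.14065716 0.072     ] end [ 0.54118561 -0.09195987  0.072     ] len 0.23518951981484812
dir [0.14750002 0.98906205 0.        ] 81.51792345671299
r7 back y 0.17957772548136713 r1 front 0.03104831876433411
pull [ 0.47317805 -0.13077958  0.039     ] 0.06992916455822182 [0.15003647 0.98868046 0.        ]
cab [ 0.58000116 -0.14789318  0.07      ] 0.16392880885461758 [0.15243622 0.98831331 0.        ]
[-0.03172319  0.56039554 -0.27645619  1.83798241  0.20960356  0.77155013
  1.0038567 ]
[-0.44157821  0.55516021  0.25361528  1.85302061 -0.1937217   0.75728837
 -1.80199607]
```

```bash
cat >> h.py <<'E'
d=np.array([0.1495,0.98876,0]); n=np.array([d[1],-d[0],0]); e=np.array([0.5412,-0.092,0]); O=ori(np.arctan2(d[1],d[0]))
import cv2
def rp(y,z,x=0): return (e+d*y+n*x+[0,0,z]).tolist()
def snap(nm):
    t=viewer.get_image("top")[190:280,250:460,::-1]; s=viewer.get_image("side")[140:310,230:430,::-1]
    t=cv2.resize(t,(798,342),interpolation=cv2.INTER_CUBIC); s=cv2.resize(s,(300,255),interpolation=cv2.INTER_CUBIC)
    w=cv2.resize(viewer.get_image("wrist")[:,:,::-1],(340,255))
    b=np.zeros((255,798,3),np.uint8); b[:,:300]=s; b[:,310:650]=w
    cv2.imwrite(nm,np.vstack([t,b]))
E
python3 - <<'E'
from h import *
effector.close(f_grip=20)
manip.move_pose(rp(.212,.13),O)
manip.servo_line(rp(.212,.0725),vel=.08)
print(manip.current_clock(),manip.current_tool_pos(),rp(.212,.0725),manip.current_force(),manip.current_finger_gap())
snap("pics/a.png")
E
```

```text
4.55 [0.57323834 0.11772919 0.07272311] [0.572894, 0.11761711999999999, 0.0725] [-0.30640278 -0.67035983 -0.49030764] 0.00021217381077957782
```

View pics/a.png

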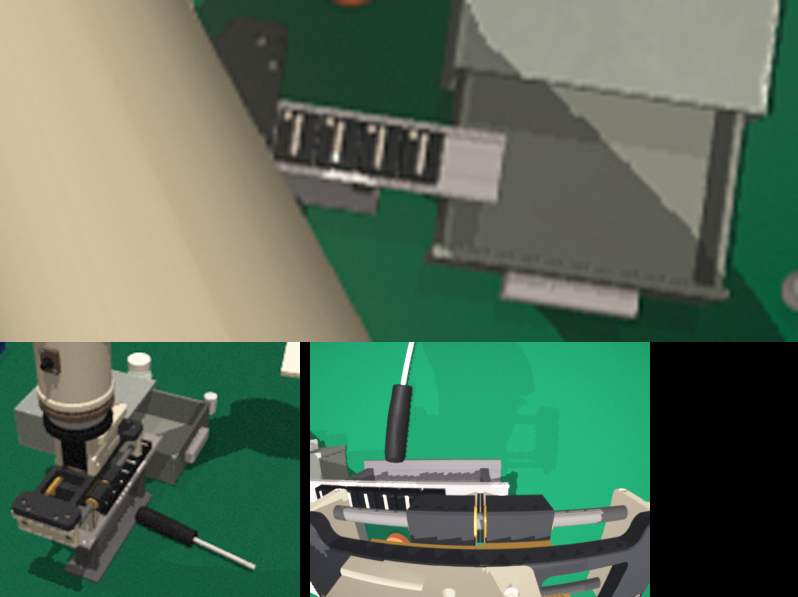

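The row hasn't moved yet: relay 1's front is still at crop x≈442. I'll push until the row is compact and before anything drops, then measure the front edge to calibrate the pusher face.

Run:
```python
from h import *
manip.servo_line(rp(.168,.0725),vel=.04)
print(manip.current_clock(),(np.array(manip.current_tool_pos())-e)@d,manip.current_force())
t=viewer.get_image("top")[200:260,320:400,::-1]
cv2.imwrite("pics/b.png",cv2.resize(t,None,fx=10,fy=10,interpolation=cv2.INTER_CUBIC))
```

```text
5.95 0.16813360312516643 [ 0.05611554  0.34066854 -0.32257166]
```

View pics/b.png

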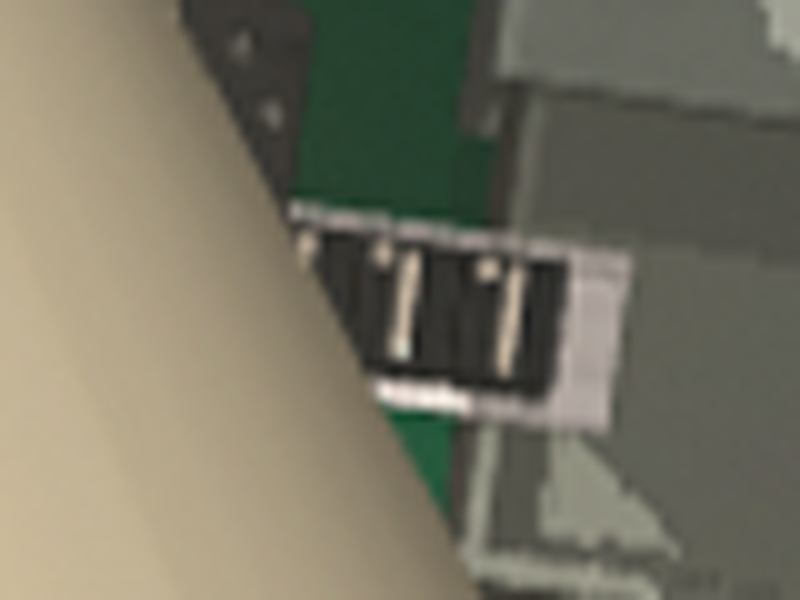

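Run:
```python
from h import *
manip.servo_line(rp(.076,.0725),vel=.06)
print(manip.current_clock(),(np.array(manip.current_tool_pos())-e)@d,manip.current_force())
manip.servo_line(rp(.10,.0725),vel=.08); manip.servo_line(rp(.10,.2),vel=.2)
manip.move_pose(rp(.26,.2),O)
t=viewer.get_image("top")[200:275,320:450,::-1]; s=viewer.get_image("side")[140:300,260:400,::-1]
cv2.imwrite("pics/c.png",np.vstack([cv2.resize(t,(520,300),interpolation=cv2.INTER_CUBIC),np.pad(cv2.resize(s,(262,300),interpolation=cv2.INTER_CUBIC),((0,0),(0,258),(0,0)))]))
print(manip.current_clock())
```

```text
7.6833 0.07635750500812527 [ 0.00372517 -0.81049009 -0.05735586]
9.7083
```

View pics/c.png

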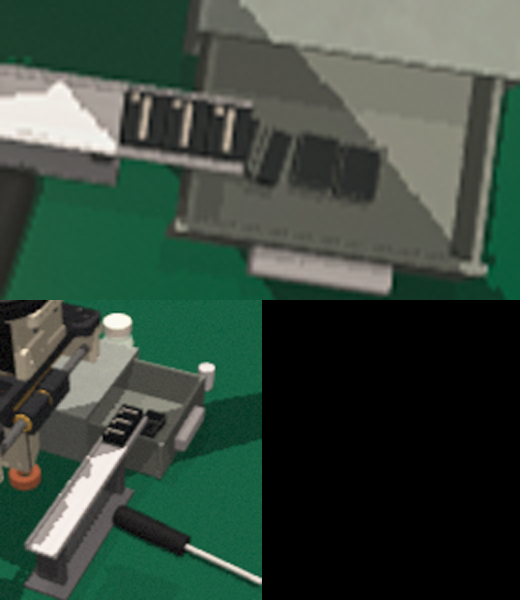

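Three relays remain on the rail with their front about at the edge. One dropped relay sits tilted near the rail end at (268,155), so I'll take a close wrist look.

Run:
```python
from h import *
manip.move_pose(rp(-.03,.24,.06),O)
im=viewer.get_image("wrist")[:,:,::-1]
cv2.imwrite("pics/d.png",im); print(manip.current_clock())
c=viewer.get_calibration("wrist"); print(c,R.from_quat(c["attitude"]).as_matrix()[:,2])
```

```text
10.9083
{'vfov': 65.70646984690485, 'cx': 320.2758178567025, 'cy': 244.62633971601306, 'eye': array([ 0.52512373, -0.11729113,  0.39884077]), 'attitude': array([0.75006182, 0.64762859, 0.08825403, 0.10097381])} [ 0.263179   -0.03716154 -0.96403103]
```

View pics/d.png

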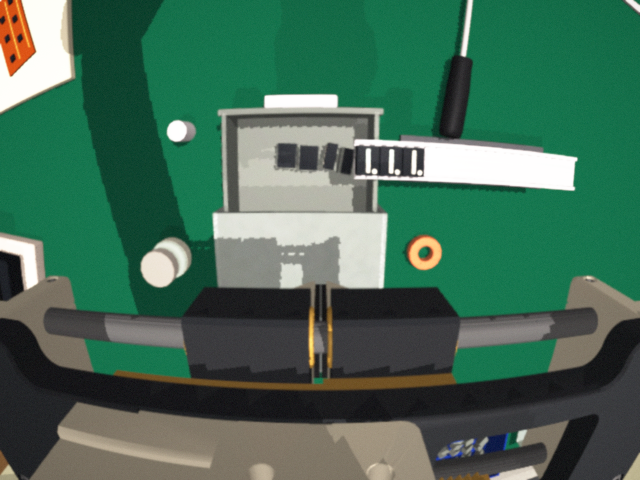

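All four dropped relays are separate in the drawer, at (287,155), (309,158), (330,155) and (347,160). Relays 5–7 are in the rail, so I'll shut the drawer.

Run:
```python
from h import *
manip.move_pose(rp(-.055,.2,-.115),O)
manip.servo_line(rp(-.055,.03,-.115),vel=.12)
f0=np.array(manip.current_force())@n
manip.servo_line(rp(-.055,.03,.008),vel=.06)
x=.008
while x<.04:
    f=np.array(manip.current_force())@n-f0; p=(np.array(manip.current_tool_pos())-e)@n
    print(round(x,4),round(p,4),round(f,1))
    if abs(f)>12: break
    x+=.002; manip.servo_line(rp(-.055,.03,x),vel=.03)
print(manip.current_clock())
manip.servo_line(rp(-.055,.03,-.06),vel=.1); manip.servo_line(rp(-.055,.25,-.06),vel=.2)
manip.move_pose(rp(.0,.30,-.12),O)
t=viewer.get_image("top")[110:290,250:490,::-1]; w=viewer.get_image("wrist")[:300,:,::-1]
t=cv2.resize(t,(400,300),interpolation=cv2.INTER_CUBIC)
cv2.imwrite("pics/e.png",np.vstack([np.pad(t,((0,0),(0,240),(0,0))),w])); print(manip.current_clock())
```

```text
0.008 0.008 -2.1
0.01 0.0104 -0.6
0.012 0.0125 -0.8
0.014 0.0144 -0.6
0.016 0.0163 -2.3
0.018 0.0182 -1.3
0.02 0.0202 -0.6
0.022 0.0222 -0.4
0.024 0.0238 -1.9
0.026 0.024 -7.6
0.028 0.024 -10.9
0.03 0.024 -16.0
18.175
21.0417
```

View pics/e.png

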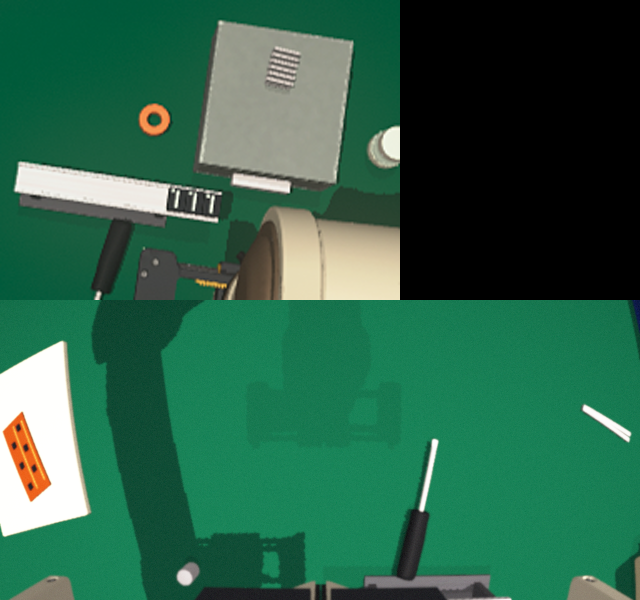

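The drawer hit its hard stop at the predicted shut position. Relays 5–7 are still on the rail, around (170–218,202), and the bystanders haven't moved.

```bash
python3 -c "
from bench import manip
print(manip.hand_in())"
```

```text
the job is handed in; nothing more can be done
None
```

I handed the job in at about 21 s of the 43 s allowed: relays 1–4 went into the drawer, the drawer is pushed shut to its stop, relays 5–7 are still on the rail, and none of the bystanders I could see had moved; the hand-in call returned no verdict.

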